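Load a plug-in module into the spring-gate test clamp

ROBOT

A 7-joint arm with a two-finger parallel gripper is mounted at the origin on the work surface. World frame = base frame: x ahead of the robot, y to its left, z up, the work surface at z = 0. Lengths are in m, angles in rad, forces in N, time in s.
With the tool pointing down it reaches from about 0.425 to 0.875 m from the base axis. Payload 8.4 kg.
Tool frame: the origin (TCP) lies at the centre of the arm's flange, where the gripper is bolted on; the fingertips stand 182 mm ahead of it and the grasp point (between the pads) lies 164 mm ahead of it (manip.tcp_to_grasp is the distance from the TCP to the grasp point, in m); z points along the fingers, x is the direction in which the jaws open and shut, and the axes are right-handed (so a half turn about z gives the same grasp; the last joint's range is limited). The gripper opens to 87 mm and grips with 3 to 60 N. Pads are 19 mm wide; open, the fingers measure 117 mm over their backs; the gripper's body (75 mm by 190 mm) begins 51 mm behind the grasp point.
Start: joints at [1.125, 0.333, 0.04, 1.465, -0.013, 1.343, -0.059], TCP at [0.221, -0.611, 0.405] pointing down, gripper open.
Joint ranges: [-2.58, 2.58], [-0.38, 2.09], [-1.3, 1.39], [0.25, 2.4], [-1.5, 4.64], [0.08, 2.09], [-2.65, 2.65]. Speed limits (rad/s): [2.22, 2.22, 2.79, 2.79, 3.14, 3.14, 3.14].

INTERFACE

Orientations are given as a unit quaternion [w, x, y, z].
In Python, from station import monitor, read_camera, manip gives the robot as it stands. The module is installed in compiled form; this text tells all that it offers.
- The arm moves only by the tool step_arm, never from a script. Its argument "plan" is one flat list of numbers, 5 for each row, row after row: the shift along the world's x, y, z in cm, then the turn about the world's z in degrees, then the finger opening in cm, from 0 to 8.7. In form: [tx, ty, tz, yaw, hand, tx, ty, tz, yaw, hand, ...]. A call has 1 to 8 rows; each row is the pose to reach, as a shift and turn from the pose commanded when the call began; what a row does not reach only later rows make up. A row lasts 1/8 s, in which the tool goes at most 62.5 mm and 10.7 degrees, less where a joint would pass 70% of its speed; a pose out of reach is approached as far as the arm can. A call with a gripper value outside its range is refused whole. The fingers move at their own pace and stop on an object; "newtons" is the grip in N (left out, the last holds). Time passes only in rows, so rows that repeat a pose let the fingers close. It gives the time, the measured TCP pose, the force and the opening at its end, in the units of the state.
- monitor.get_state(): the state, without advancing time (a new reading comes with each control period).
- read_camera(name): name is "scene" or "top" or "wrist"; returns a dict with "frame" (384x512x3 uint8, red, green, blue), "mtx" (3x3 intrinsics, pixels), "extrinsics" (4x4, takes a point from camera to world coordinates). Camera axes: x right, y up, looking along -z (the intrinsics and any distortion apply to the point x, -y, -z); pixel columns grow to the right and rows downward; lengths in m; the calibration is good to about 2 mm. The wrist camera is an equidistant fisheye: a pixel r from the principal point sees the ray r / f radians off the axis. A picture is of the moment at which its call begins. There is no depth.
- manip.sign_off(): hands the job in, once; it reports no verdict.
The state is a dict: "time": time; "joint_pos": joint angles; "joint_velocities": joint speeds; "effort": joint torques, N m; "tool_pos": TCP position; "ee_rot": TCP orientation; "contact_force": force on the tool from outside, world axes, zero at the start; "torque": the same for the moment, N m; "grip_width": finger opening in m.
Only numpy, scipy, OpenCV 4.12 (cv2) and the standard library are available. Lean on these libraries where they do the work, as an engineer would, in place of code of your own. Each camera call takes 0.05 s, during which the arm holds its last target.

TASK

First prop the module on the orange sloped rest, gold-contact end down on its ledge and components facing up, and let go of it. Then take it again by its top edge, use it to push the clamp's red spring gate back and hold it open while you lower the module, gold-contact end down and component side towards the black contact block, fully down into the clamp; let go so that the gate presses it upright against the block. Do not disturb the other things on the bench.

Things in the scene. Friction and masses are not known exactly. Their poses are not given: they have to be found in the camera images.
- module: plug-in module, flat bar 150 x 60 x 10 mm, about 0.18 kg, bare aluminium back, green component side. Origin: centre of its back; x along its length from the gold-contact end (-75 mm) to the plain top end (+75), y across, z out of the component face (z = 10 mm). Components stand 8 mm proud, only at x -20 to +17, y -22 to +18 mm. Starts flat on the bench, components up, any yaw
- contact_end (a point): centre of the module's gold-contact end face: (-75, 0, 5) mm in the module; axes as the module's
- contact_strip (a point): middle of the gold contacts on the component face: (-65, 0, 10) mm in the module
- top_end (a point): centre of the module's plain top end face: (75, 0, 5) mm in the module
- rest: sloped rest, fixed: dark base 150 x 100 x 12 mm, orange rib 36 mm wide, 95 mm long, its face rising to the rest's +x at 45 degrees; at its foot an orange ledge square to the slope, 56 mm wide, 15 mm proud of the face. Origin: centre of the underside, z up. A propped module has its back on the rib, contact end on the ledge, top 55 mm beyond the rib's end
- rest_foot (a point): the corner of the rest where the sloping face meets the ledge, mid-width: (-50, 0, 30) mm in the rest; axes as the rest's
- clamp: test clamp, fixed: grey base 170 x 110 x 14 mm (x -105 to +65), origin on the bench under the contact block's face, z up. Black contact block x 0 (face) to +32, 84 wide, top z 60 mm; black cheeks y +-36 to 42, x -40 to 0, top z 42; grey spring post x -104 to -92, top z 60. Red gate on the -x side, 50 wide, z 18 to 110 mm
- seat (a point): where the module's contact_end lies when fully home: (-5, 0, 14) mm in the clamp, axes as the clamp's. Home: the module stands on the base between block and gate, its length upright, width along the clamp's y, component face to the clamp's +x against the block
- gate_face (a point): upper edge of the red gate's pressing face, mid-width: at (-5, 0, 110) mm in the clamp when shut; moves with the gate
- gate (a joint): opening of the red gate, m: 0 shut (5 mm gap to the block's face), grows as it is pushed towards the clamp's -x, to 0.028 at most; with the module home it reads 0.005. A spring shuts it: 2.2 N at 0, 3.7 N at 0.013, 5.5 N at 0.028
- spool: blue spool, 54 mm diameter, 44 mm high, loose bystander; origin centre of underside
- screw_cup: yellow cup, 64 mm diameter, 50 mm high, loose bystander; origin centre of underside
- heatsink: finned aluminium heat sink 55 x 45 x 32 mm, loose bystander; origin centre of underside
- cleaner: white bottle with a blue band, 56 mm diameter, 160 mm high, loose bystander; origin centre of underside
- spray: grey can with a green band, 52 mm diameter, 150 mm high, loose bystander; origin centre of underside
- meter: grey hand meter lying flat, 150 x 75 x 38 mm, long side along its x, loose bystander; origin centre of underside
- parts_tray: green divided tray 120 x 90 x 35 mm, loose bystander; origin centre of underside
Mind the look-alikes: they are no part of the job. Leave any green look-alike of the clamp alone.

How it is judged:
By the outcome, as a careful person would: the job done as asked, in the order asked, and still so for the second after the job is handed in, with the robot touching nothing.
It also fails if it takes over 72 s, if anything falls off the work surface, if the arm or the gripper's body presses on something with over 40 N, if the wrist force passes 120 N, or if a joint passes its speed limit or range.

## Working session

There is one attempt and no reset: what is moved stays moved. The work goes in short steps, Python scripts to look and compute and a tool call to move; the robot and the scene stay as the last step left them, time stands still between calls to the robot, and variables do not carry over. Pictures are saved under pics/ and viewed, and the job is handed in when it is done.

Besides the shell and the picture viewer there is one more tool, called by a JSON object that holds its "op" and its "data", one argument or row to a line. step_arm: Moves the arm, as the interface text tells. Its arguments: {"type":"object","properties":{"plan":{"type":"array"},"newtons":{"type":"number"}},"required":["plan"]}

```bash
mkdir -p pics
cat > h.py <<'E'
import numpy as np, cv2, json
from station import monitor, read_camera, manip
def snap(name,fn):
    d=read_camera(name); cv2.imwrite('pics/'+fn,cv2.cvtColor(d['frame'],cv2.COLOR_RGB2BGR))
    np.savez('pics/'+fn+'.npz',**{k:np.array(d[k]) for k in('frame','mtx','extrinsics')}); return d
def load(fn):
    return dict(np.load('pics/'+fn+'.npz'))
def ray(d,u,v):
    K=d['mtx'];E=d['extrinsics'];x=(u-K[0,2])/K[0,0];y=(v-K[1,2])/K[1,1]
    r=E[:3,:3]@np.array([x,-y,-1.]); return E[:3,3],r/np.linalg.norm(r)
def onz(d,u,v,z):
    o,r=ray(d,u,v); return o+r*(z-o[2])/r[2]
def proj(d,p):
    E=d['extrinsics'];c=E[:3,:3].T@(np.asarray(p,float)-E[:3,3]);K=d['mtx']
    return np.array([K[0,0]*c[0]/-c[2]+K[0,2],K[1,1]*-c[1]/-c[2]+K[1,2]])
E
python3 - <<'E'
from h import *
for n in('scene','top','wrist'):
    d=snap(n,n+'0.png'); print(n,d['mtx'].tolist(),np.round(d['extrinsics'],3).tolist(),[k for k in d])
s=monitor.get_state(); print(s)
E
```

```text
scene [[459.8558577148924, 0.0, 260.1469736515862], [0.0, 459.8558577148924, 184.68533344532972], [0.0, 0.0, 1.0]] [[0.313, -0.688, 0.655, 1.487], [0.95, 0.228, -0.215, -0.239], [-0.001, 0.689, 0.724, 1.202], [0.0, 0.0, 0.0, 1.0]] ['frame', 'mtx', 'extrinsics']
top [[374.4572762094276, 0.0, 252.46242449867617], [0.0, 374.4572762094276, 192.01386144417705], [0.0, 0.0, 1.0]] [[0.028, 0.995, -0.095, 0.404], [-1.0, 0.026, -0.017, 0.061], [-0.014, 0.095, 0.995, 1.203], [0.0, 0.0, 0.0, 1.0]] ['frame', 'mtx', 'extrinsics']
wrist [[297.3186396354542, 0.0, 256.0749260389375], [0.0, 297.3186396354542, 191.97112959493174], [0.0, 0.0, 1.0]] [[0.34, 0.902, 0.266, 0.294], [-0.94, 0.327, 0.095, -0.586], [-0.002, -0.282, 0.959, 0.385], [0.0, 0.0, 0.0, 1.0]] ['frame', 'mtx', 'extrinsics']
{'time': 0.15, 'joint_pos': array([ 1.12482473,  0.3337902 ,  0.03990877,  1.46606128, -0.013375  ,
        1.343291  , -0.0584759 ]), 'joint_velocities': array([ 0.00094182, -0.00208873, -0.00079778, -0.00476773, -0.0009997 ,
        0.0003515 , -0.00016351]), 'effort': array([ 3.01809660e-04, -6.56849098e+01,  1.33663259e+00, -4.04112160e+01,
       -5.94423059e-02,  4.17595042e-02,  1.68898323e-04]), 'tool_pos': array([ 0.22083916, -0.61119868,  0.4040404 ]), 'ee_rot': array([-3.17953289e-04,  8.18488267e-01, -5.74522884e-01, -5.57876717e-04]), 'contact_force': array([-0.37208584, -0.54409821, -0.0749053 ]), 'torque': array([-0.00062422,  0.00682331, -0.01975567]), 'grip_width': 0.08674974887747382}
```

View pics/scene0.png

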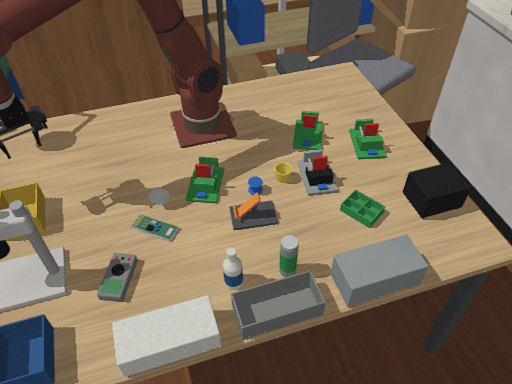

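View pics/top0.png

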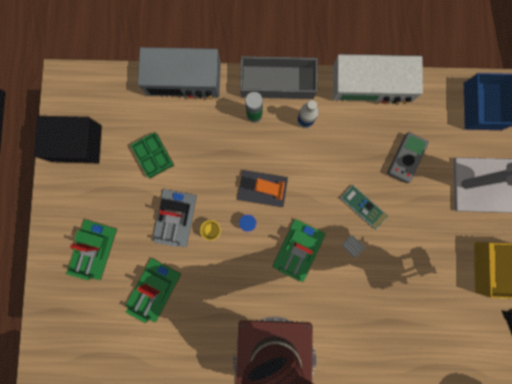

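View pics/wrist0.png

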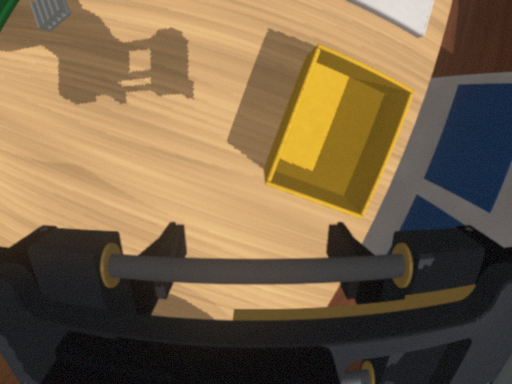

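The scene holds the module (top px ~362,206), the rest (~263,188), the true clamp in grey (~174,217), three green look-alikes, and the bystanders. I'll zoom in next.

Run:
```python
import cv2
t=cv2.imread('pics/top0.png');s=cv2.imread('pics/scene0.png')
def c(im,x0,y0,x1,y1,k,f): cv2.imwrite('pics/'+f,cv2.resize(im[y0:y1,x0:x1],None,fx=k,fy=k,interpolation=cv2.INTER_CUBIC))
c(t,325,170,425,245,8,'c1.png');c(t,145,160,305,260,5,'c2.png');c(s,120,140,350,260,3.4,'c3.png');
```

```text
(no output)
```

View pics/c1.png

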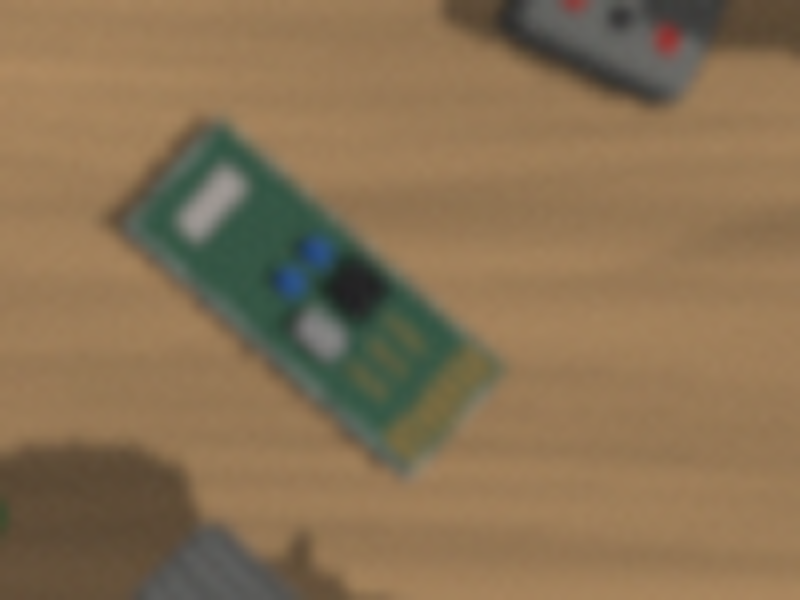

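View pics/c2.png

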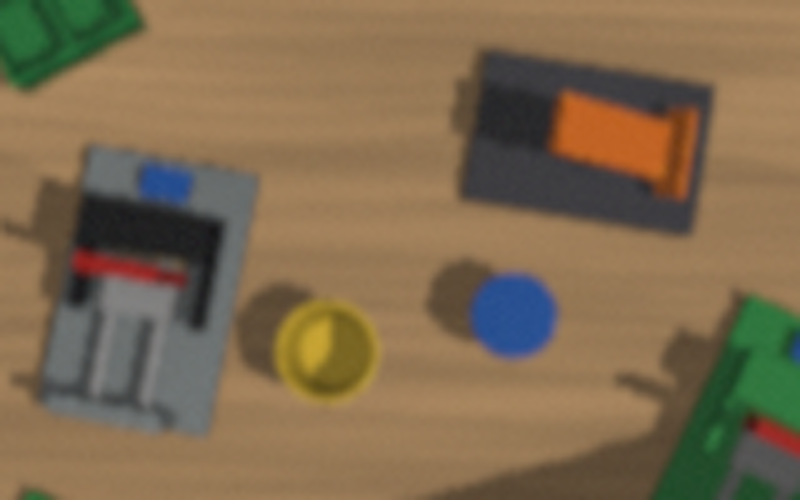

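View pics/c3.png

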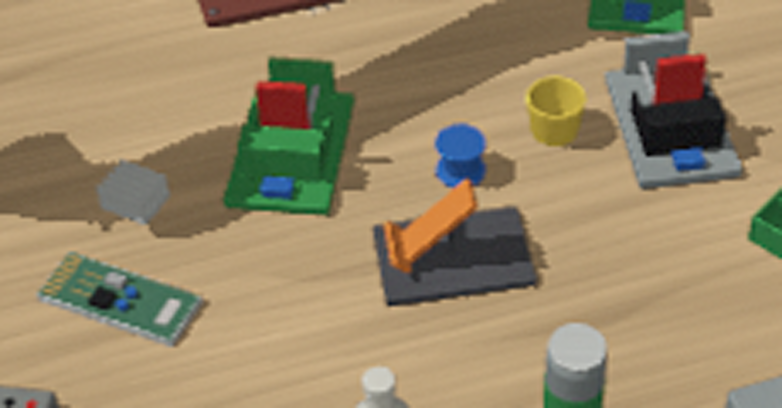

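Run:
```python
from h import *
d=load('top0.png'); im=d['frame']; hsv=cv2.cvtColor(im,cv2.COLOR_RGB2HSV)
def rect(mask,x0,y0,x1,y1,name):
    m=np.zeros_like(mask);m[y0:y1,x0:x1]=mask[y0:y1,x0:x1]
    m=cv2.morphologyEx(m,cv2.MORPH_CLOSE,np.ones((5,5)))
    cs,_=cv2.findContours(m,cv2.RETR_EXTERNAL,cv2.CHAIN_APPROX_NONE);c=max(cs,key=cv2.contourArea)
    b=cv2.boxPoints(cv2.minAreaRect(c)); print(name,np.round(b,1).tolist()); return b
H,S,V=[hsv[...,i].astype(int) for i in range(3)]
def u8(x): return x.astype(np.uint8)*255
def rep(b,z):
    p=np.array([onz(d,u,v,z)[:2] for u,v in b]);print(np.round(p,4).tolist(),'c',p.mean(0).round(4),'L',[round(float(np.linalg.norm(p[i]-p[(i+1)%4])),4) for i in range(4)],
      'ang',[round(float(np.degrees(np.arctan2(*(p[(i+1)%4]-p[i])[::-1]))),1) for i in range(2)])
wood=(H<20)&(S>60)
b=rect(u8(~wood&(V>60)),335,180,395,232,'module');rep(b,.01)
b=rect(u8((H>60)&(H<100)&(S>60)),335,180,395,232,'modgreen');rep(b,.01)
org=(S>190)&(H<20)&(V>150)
b=rect(u8(((V<75)&(S<90))|org),232,165,292,212,'rest');rep(b,.012)
b=rect(u8(org),232,165,292,212,'orange')
b=rect(u8((S<60)&(V>80)|((V<70)&(S<60))),148,185,200,250,'clamp');rep(b,.014)
# gate red
red=((H<6)|(H>174))&(S>150)
b=rect(u8(red),148,185,200,250,'gate');rep(b,.11)
d2=load('scene0.png')
```

```text
module [[339.0, 197.89999389648438], [351.79998779296875, 183.3000030517578], [388.3999938964844, 215.5], [375.6000061035156, 230.10000610351562]]
[[0.5064, -0.1954], [0.5541, -0.2359], [0.4543, -0.3517], [0.4073, -0.3112]] c [ 0.4805 -0.2735] L [0.0626, 0.1529, 0.062, 0.1524] ang [-40.3, -130.8]
modgreen [[341.70001220703125, 197.60000610351562], [352.1000061035156, 185.8000030517578], [382.0, 212.1999969482422], [371.6000061035156, 224.0]]
[[0.5075, -0.2041], [0.5462, -0.2371], [0.4645, -0.3316], [0.4263, -0.2987]] c [ 0.4861 -0.2679] L [0.0508, 0.1249, 0.0504, 0.1246] ang [-40.4, -130.8]
rest [[236.89999389648438, 198.3000030517578], [241.60000610351562, 170.10000610351562], [286.6000061035156, 177.60000610351562], [281.8999938964844, 205.8000030517578]]
[[0.4961, 0.1295], [0.5874, 0.1172], [0.5668, -0.0274], [0.476, -0.0142]] c [0.5316 0.0513] L [0.0921, 0.1461, 0.0918, 0.145] ang [-7.6, -98.1]
orange [[255.3000030517578, 189.8000030517578], [257.8999938964844, 179.1999969482422], [283.6000061035156, 185.60000610351562], [280.8999938964844, 196.1999969482422]]
clamp [[151.1999969482422, 241.39999389648438], [162.60000610351562, 187.60000610351562], [196.89999389648438, 194.8000030517578], [185.60000610351562, 248.60000610351562]]
[[0.3523, 0.3961], [0.524, 0.3689], [0.5037, 0.2576], [0.3328, 0.2862]] c [0.4282 0.3272] L [0.1739, 0.1131, 0.1733, 0.1116] ang [-9.0, -100.4]
gate [[159.6999969482422, 213.89999389648438], [160.0, 209.8000030517578], [180.3000030517578, 211.39999389648438], [180.0, 215.60000610351562]]
[[0.4368, 0.3485], [0.4489, 0.3481], [0.4456, 0.2884], [0.4335, 0.2888]] c [0.4412 0.3184] L [0.0121, 0.0598, 0.0121, 0.0598] ang [-1.8, -93.2]
```

{"op": "step_arm", "data": {
  "plan": [3,4,0,4,8.7,7,9,-2,8,8.7,12,15,-4,13,8.7,17,21.5,-6,18,8.7,22,28,-8,23,8.7,26,33,-9,27,8.7,29,37,-10,29.4,8.7,29.9,38.3,-10,29.4,8.7],
  "newtons": 20
}}

```text
time: 1.15
tool_pos: [0.5145, -0.2348, 0.3058]
ee_rot: [0.0, 0.938, -0.348, -0.0]
contact_force: [0.6, -0.9, -0.2]
grip_width: 0.0872
```

```bash
cat >> h.py <<'E'
from scipy.spatial.transform import Rotation as Ro
def st():
    s=monitor.get_state(); q=s['ee_rot']; R=Ro.from_quat([q[1],q[2],q[3],q[0]]).as_matrix()
    print('t',round(s['time'],2),'tcp',s['tool_pos'].round(4),'xang',round(float(np.degrees(np.arctan2(R[1,0],R[0,0]))),2),'z',R[:,2].round(3),'F',s['contact_force'].round(2),'M',s['torque'].round(2),'w',round(s['grip_width'],4),'q',s['joint_pos'].round(2)); return s
def wray(d,u,v):
    K=d['mtx'];E=d['extrinsics'];x=(u-K[0,2])/K[0,0];y=(v-K[1,2])/K[1,1];t=np.hypot(x,y)
    k=np.sin(t)/t if t>1e-9 else 1.; r=E[:3,:3]@np.array([x*k,-y*k,-np.cos(t)]); return E[:3,3],r
def wonz(d,u,v,z):
    o,r=wray(d,u,v); return o+r*(z-o[2])/r[2]
def wproj(d,p):
    E=d['extrinsics'];c=E[:3,:3].T@(np.asarray(p,float)-E[:3,3]);c=c/np.linalg.norm(c);t=np.arccos(-c[2]);s=np.hypot(c[0],c[1])
    K=d['mtx'];return np.array([K[0,0]*t*c[0]/s+K[0,2],K[1,1]*t*-c[1]/s+K[1,2]])
E
python3 - <<'E'
from h import *
st();d=snap('wrist','w1.png'); snap('top','top1.png')
E
```

```text
t 1.15 tcp [ 0.5145 -0.2348  0.3058] xang -40.72 z [-0. -0. -1.] F [ 0.61 -0.95 -0.16] M [-0.07 -0.06  0.02] w 0.0872 q [ 0.62  0.26 -0.31  1.78  0.09  1.12 -0.43]
```

View pics/w1.png

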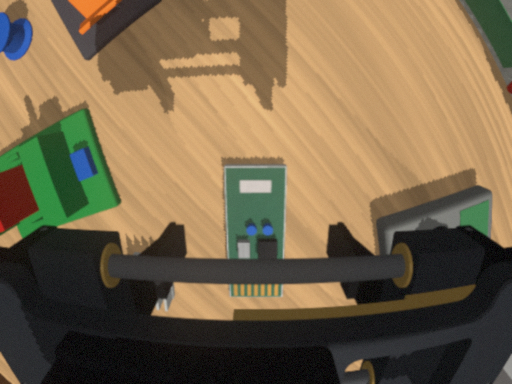

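The wrist view shows the module square to the jaws. Its top end is at row ~166, cols 225–285, and the gold end at row ~296. I'll cross-check this against the top view.

Run:
```python
from h import *
s=st();d=load('w1.png')
P={}
for n,(u,v) in dict(tl=(225,166.5),tr=(285,166.5),bl=(230.5,296),br=(281.5,296)).items():
    P[n]=wonz(d,u,v,.01);print(n,P[n].round(4))
c=sum(P.values())/4;print('c',c)
a=(P['tl']+P['tr']-P['bl']-P['br'])/2;print(np.linalg.norm(a),np.degrees(np.arctan2(a[1],a[0])),np.linalg.norm(P['tl']-P['tr']))
g=np.array([.4805,-.2735])
for n in(.06,):
  an=np.radians(49.2);print('target top',g+n*np.array([np.cos(an),np.sin(an)]),'wrist',c[:2]+n*a[:2]/np.linalg.norm(a))
```

```text
t 1.25 tcp [ 0.5172 -0.229   0.3052] xang -40.15 z [ 0.     0.004 -1.   ] F [-0.47 -0.26  0.12] M [-0.01 -0.01 -0.04] w 0.0869 q [ 0.61  0.26 -0.32  1.78  0.08  1.12 -0.43]
tl [ 0.506  -0.2001  0.01  ]
tr [ 0.5493 -0.2373  0.01  ]
bl [ 0.4095 -0.313   0.01  ]
br [ 0.4535 -0.3508  0.01  ]
c [ 0.47960462 -0.27530871  0.01      ]
0.14858360033541235 49.6622650124374 0.05711773771792394
target top [ 0.51970524 -0.2280803 ] wrist [ 0.51844214 -0.22957418]
```

{"op": "step_arm", "data": {
  "plan": [0,0,-3,0,8.7,0,0,-6,0,8.7,0,0,-8,0,8.7,0,0,-10,0,8.7,0,0,-10,0,8.7]
}}

```text
time: 1.88
tool_pos: [0.513, -0.2363, 0.2048]
ee_rot: [-0.0, 0.937, -0.348, -0.002]
contact_force: [0.3, -0.3, 0.5]
grip_width: 0.0868
```

```bash
python3 -c "
from h import *
st()"
```

```text
t 1.88 tcp [ 0.513  -0.2363  0.2048] xang -40.73 z [-0.003  0.001 -1.   ] F [ 0.31 -0.27  0.52] M [-0.01 -0.05 -0.01] w 0.0868 q [ 0.6   0.37 -0.3   1.87  0.13  0.92 -0.47]
```

{"op": "step_arm", "data": {
  "plan": [0,0,0,0,8.7]
}}

```text
time: 2.0
tool_pos: [0.514, -0.2365, 0.207]
ee_rot: [0.0, 0.937, -0.348, 0.0]
contact_force: [-0.6, -0.3, 1.0]
grip_width: 0.0869
```

{"op": "step_arm", "data": {
  "plan": [0,0,0,0,8.7]
}}

```text
time: 2.12
tool_pos: [0.5142, -0.2366, 0.2074]
ee_rot: [0.0, 0.937, -0.348, 0.001]
contact_force: [-0.3, 0.4, -0.2]
grip_width: 0.087
```

{"op": "step_arm", "data": {
  "plan": [0.3,0.4,0,0,8.7,0.5,0.75,-1,0,8.7,0.5,0.75,-2,0,8.7,0.5,0.75,-2.3,0,8.7,0.5,0.75,-2.3,0,8.7]
}}

```text
time: 2.75
tool_pos: [0.5187, -0.2288, 0.183]
ee_rot: [-0.0, 0.938, -0.348, -0.0]
contact_force: [0.4, -0.3, 0.3]
grip_width: 0.0868
```

```bash
python3 -c "
from h import *
st();snap('wrist','w2.png');snap('scene','s2.png')"
```

```text
t 2.75 tcp [ 0.5187 -0.2288  0.183 ] xang -40.73 z [-0.001  0.    -1.   ] F [ 0.44 -0.26  0.3 ] M [-0.03 -0.05  0.02] w 0.0868 q [ 0.59  0.41 -0.3   1.88  0.15  0.88 -0.49]
```

View pics/w2.png

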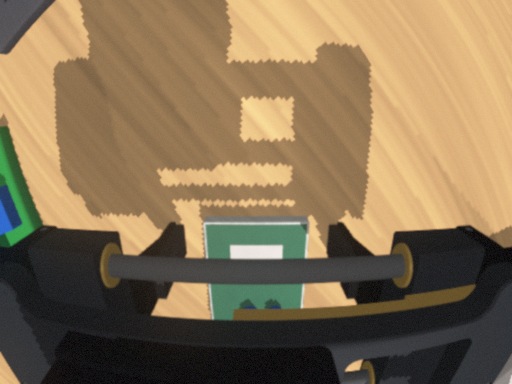

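{"op": "step_arm", "data": {
  "plan": [0,0,0,0,5.5,0,0,0,0,5.5,0,0,0,0,5.5,0,0,0,0,5.5],
  "newtons": 8
}}

```text
time: 3.35
tool_pos: [0.5188, -0.2288, 0.1834]
ee_rot: [-0.0, 0.937, -0.348, 0.0]
contact_force: [0.8, -0.8, -0.5]
grip_width: 0.0598
```

{"op": "step_arm", "data": {
  "plan": [0,0,1,0,5.5,0,0,2.5,0,5.5,0,0,4,0,5.5,0,0,6,0,5.5,0,0,6,0,5.5]
}}

```text
time: 3.98
tool_pos: [0.5197, -0.229, 0.2457]
ee_rot: [0.0, 0.937, -0.348, 0.002]
contact_force: [1.9, 0.2, -0.3]
grip_width: 0.0599
```

```bash
python3 -c "
from h import *
st();snap('wrist','w3.png');d=snap('scene','s3.png')
cv2.imwrite('pics/s3c.png',cv2.cvtColor(cv2.resize(d['frame'][130:290,60:330],None,fx=2.9,fy=2.9,interpolation=2),4))"
```

```text
t 3.98 tcp [ 0.5197 -0.229   0.2457] xang -40.73 z [ 0.004 -0.002 -1.   ] F [ 1.89  0.24 -0.27] M [ 0.11 -0.35  0.07] w 0.0599 q [ 0.6   0.32 -0.31  1.83  0.12  1.   -0.47]
```

View pics/s3c.png

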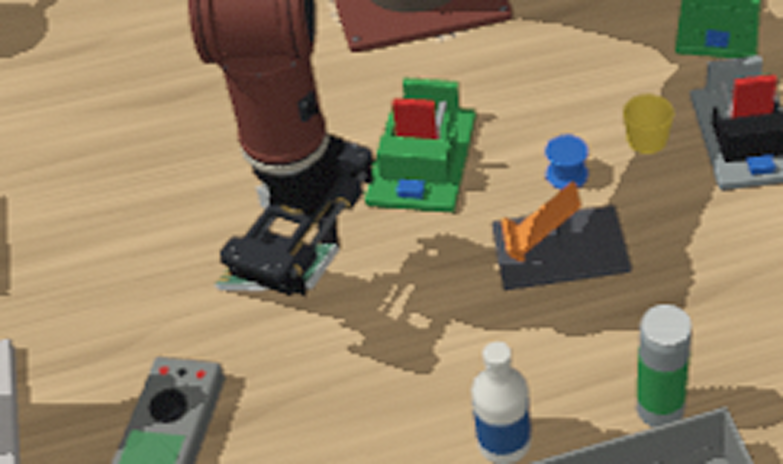

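View pics/w3.png

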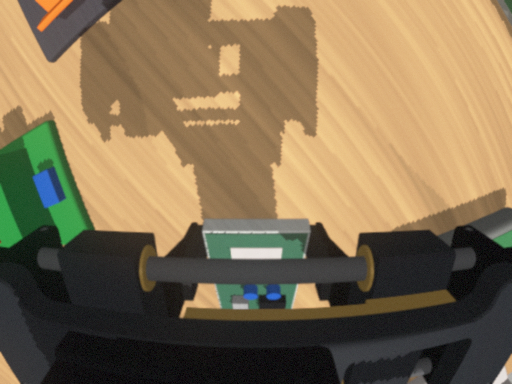

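{"op": "step_arm", "data": {
  "plan": [-0.5,-0.6,2,0,5.5,-1,-1.2,4,0,5.5,-1.5,-1.8,6,0,5.5,-2,-2.3,8,0,5.5,-2.4,-2.8,10,0,5.5,-2.4,-2.8,13,0,5.5,-2.4,-2.8,16,0,5.5,-2.4,-2.8,16,0,5.5]
}}

```text
time: 5.08
tool_pos: [0.4948, -0.2575, 0.4068]
ee_rot: [0.0, 0.937, -0.348, 0.003]
contact_force: [-0.2, -0.9, -2.9]
grip_width: 0.0597
```

```bash
python3 -c "
from h import *
st();snap('wrist','w4.png');d=snap('scene','s4.png')
cv2.imwrite('pics/s4c.png',cv2.cvtColor(cv2.resize(d['frame'][130:290,60:330],None,fx=2.9,fy=2.9,interpolation=2),4))"
```

```text
t 5.08 tcp [ 0.4948 -0.2575  0.4068] xang -40.78 z [ 0.004 -0.002 -1.   ] F [-0.16 -0.88 -2.87] M [-0.09 -0.07  0.05] w 0.0597 q [ 0.67  0.16 -0.3   1.68  0.05  1.3  -0.35]
```

View pics/s4c.png

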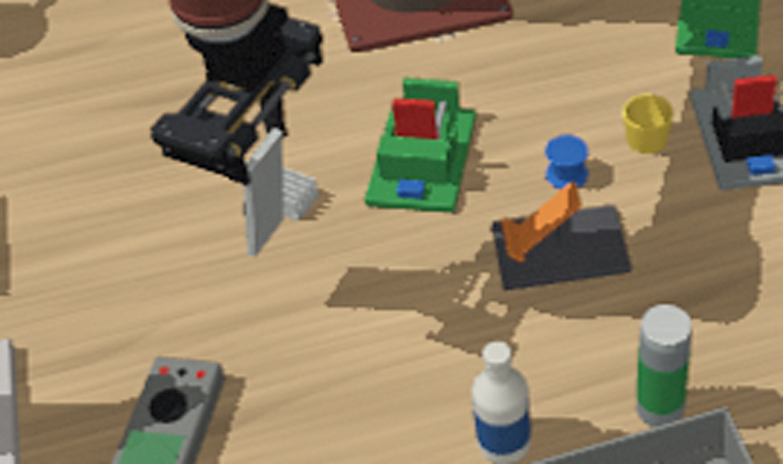

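View pics/w4.png

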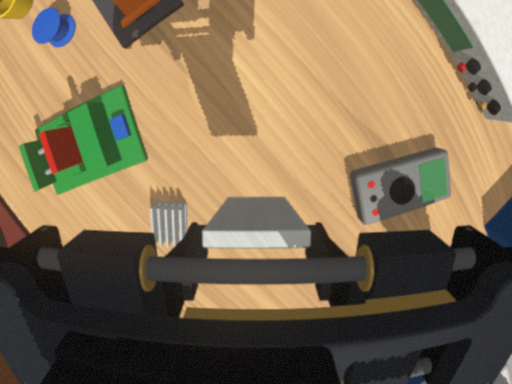

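The module now hangs upright in a light grip with its back facing forward. Next I'll carry it short of the rest and measure the rest again from there.

{"op": "step_arm", "data": {
  "plan": [0,1,1,3,5.5,0.4,3,2,8,5.5,0.8,6,2,13,5.5,1,9,2,18,5.5,1.3,12,2,24,5.5,1.5,14.5,2,29,5.5,1.6,16,2,32.8,5.5,1.6,16,2,32.8,5.5]
}}

```text
time: 6.18
tool_pos: [0.5107, -0.0944, 0.4228]
ee_rot: [-0.0, 0.998, -0.067, -0.0]
contact_force: [-0.6, 0.3, -2.2]
grip_width: 0.0599
```

```bash
python3 -c "
from h import *
st();d=snap('wrist','w5.png');snap('scene','s5.png');snap('top','t5.png')
"
```

```text
t 6.17 tcp [ 0.5107 -0.0944  0.4228] xang -7.66 z [-0.001  0.    -1.   ] F [-0.57  0.26 -2.22] M [-0.15 -0.05  0.03] w 0.0599 q [ 0.53  0.09 -0.46  1.73  0.04  1.33 -0.07]
```

View pics/w5.png

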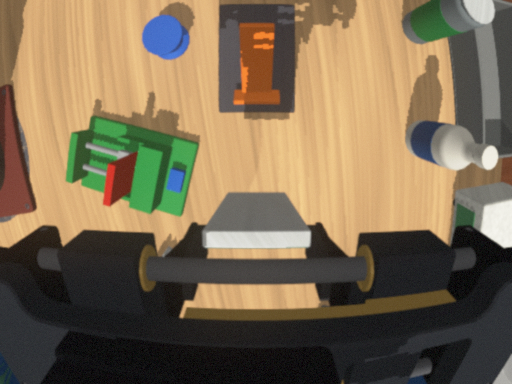

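The module hangs ready. The rest is straight ahead, with its ledge at px ~(257,98) and its base's near edge at row ~111. I'll measure those points.

Run:
```python
from h import *
d=load('w5.png');im=d['frame']
cv2.imwrite('pics/w5c.png',cv2.cvtColor(cv2.resize(im[0:120,200:310],None,fx=6,fy=5,interpolation=2),4))
hsv=cv2.cvtColor(im,cv2.COLOR_RGB2HSV);H,S,V=[hsv[...,i].astype(int) for i in range(3)]
o=((S>170)&(H<14)&(V>110)).astype(np.uint8);o[130:]=0;o[:,:200]=0;o[:,320:]=0
for r in range(20,110,4):
    c=np.where(o[r])[0]; 
    if len(c):print(r,c.min(),c.max(),(c.min()+c.max())/2)
# expected projections
cen=np.array([.5316,.0513]);
for ang in(82.,):
  a=np.radians(ang);X=np.array([np.cos(a),np.sin(a)]);Y=np.array([-X[1],X[0]])
  f=lambda p:np.r_[cen+p[0]*X+p[1]*Y,p[2]]
  for n,p in dict(bl=(-.075,.05,.012),br=(-.075,-.05,.012),foot=(-.05,0,.03),ll=(-.0606,.028,.0406),lr=(-.0606,-.028,.0406),ribtop=(.0172,0,.0972),tl=(.075,.05,.012),tr=(.075,-.05,.012)).items(): print(n,wproj(d,f(p)).round(1))
```

```text
24 240 273 256.5
28 240 273 256.5
32 240 273 256.5
36 240 273 256.5
40 241 273 257.0
44 241 273 257.0
48 241 272 256.5
52 241 272 256.5
56 241 272 256.5
60 241 272 256.5
64 241 271 256.0
68 241 271 256.0
72 241 271 256.0
76 242 271 256.5
80 242 271 256.5
84 242 270 256.0
88 242 270 256.0
92 235 278 256.5
96 235 278 256.5
100 234 279 256.5
bl [218.8 110.7]
br [295.2 111.2]
foot [257.1  90.8]
ll [233.9  99.1]
lr [280.3  99.4]
ribtop [257.7  24.3]
tl [219.7   2.1]
tr [295.6   2.6]
```

View pics/w5c.png

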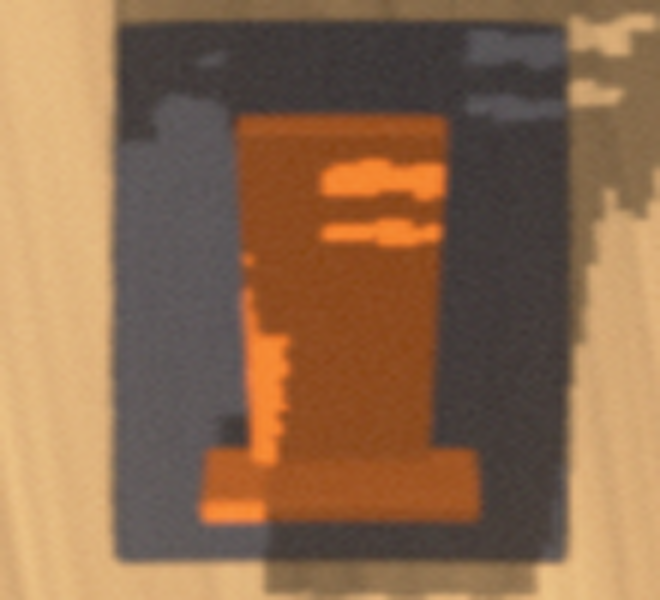

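```bash
python3 - <<'E'
from h import *
d=load('w5.png');t=np.array([.5107,-.0944,.4228]);a=np.radians(82.3);D=np.array([np.cos(a),np.sin(a),0]);Y=np.array([-D[1],D[0],0])
for lean in(-10,-5,0,5,10):
  l=np.radians(lean);u=np.array([np.sin(l),0,np.cos(l)]);U=D*u[0]+np.array([0,0,u[2]]);N=np.cross(Y,U)  # back normal
  N=D*np.cos(l)-np.array([0,0,np.sin(l)])
  P=t-[0,0,.1775]
  print(lean,[wproj(d,P+U*s+N*.005+Y*y).round(1).tolist() for s in(-.135,.015) for y in(.03,-.03)], wproj(d,P+U*.015-N*.005).round(1))
cen=np.array([.5316,.0513]);a=np.radians(82);X=np.array([np.cos(a),np.sin(a)])
foot=cen-.05*X
for x,z in((0,.40),(0,.350),(.0336,.3447),(.065,.3307),(.0919,.3085)): print((foot+X*x).round(4),z, 'shift cm',((np.r_[foot+X*x,z]-t)*100).round(2))
E
python3 -c "
import cv2;i=cv2.imread('pics/w5.png');cv2.imwrite('pics/w5d.png',cv2.resize(i[180:260,190:325],None,fx=5.5,fy=5.5,interpolation=2))"
```

```text
-10 [[226.0, 156.2], [286.5, 156.3], [200.8, 249.0], [311.0, 249.2]] [255.9 263.9]
-5 [[226.4, 167.2], [286.1, 167.3], [200.7, 246.6], [311.1, 246.8]] [255.9 262.5]
0 [[226.8, 178.3], [285.7, 178.4], [200.7, 244.1], [311.2, 244.3]] [255.9 261. ]
5 [[227.1, 189.5], [285.4, 189.6], [200.7, 241.6], [311.2, 241.8]] [255.9 259.2]
10 [[227.3, 200.7], [285.1, 200.7], [200.7, 239.1], [311.2, 239.3]] [255.9 257.3]
[0.5246 0.0018] 0.4 shift cm [ 1.39  9.62 -2.28]
[0.5246 0.0018] 0.35 shift cm [ 1.39  9.62 -7.28]
[0.5293 0.0351] 0.3447 shift cm [ 1.86 12.95 -7.81]
[0.5337 0.0662] 0.3307 shift cm [ 2.3  16.06 -9.21]
[0.5374 0.0928] 0.3085 shift cm [  2.67  18.72 -11.43]
```

View pics/w5d.png

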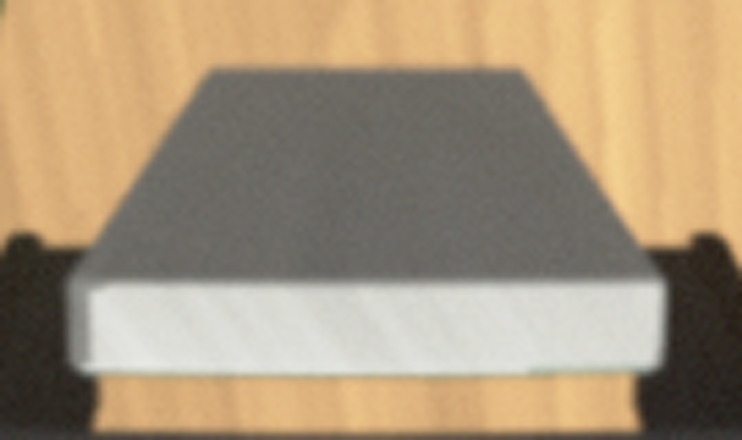

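```bash
cat > fitmod.py <<'E'
from h import *
from scipy.optimize import least_squares
def fit(d,t,ang,obs):
  a=np.radians(ang);D=np.array([np.cos(a),np.sin(a),0]);Y=np.array([-D[1],D[0],0]);Z=np.array([0,0,1.])
  def pts(p):
    dx,dy,dz,lean=p;l=np.radians(lean);U=D*np.sin(l)+Z*np.cos(l);N=D*np.cos(l)-Z*np.sin(l);T=t+D*dx+Y*dy+Z*dz # T: mid top end
    return [T+U*-.15+N*.005+Y*.03,T+U*-.15+N*.005-Y*.03,T+N*.005+Y*.03,T+N*.005-Y*.03,T-N*.005+Y*.03,T-N*.005-Y*.03]
  f=lambda p:np.concatenate([wproj(d,q)-o for q,o in zip(pts(p),obs)])
  r=least_squares(f,[0,0,-.16,0],x_scale=[.01,.01,.01,5]);print(r.x.round(4),'res',r.fun.round(1));return r.x,pts(r.x)
E
python3 - <<'E'
from fitmod import *
d=load('w5.png')
obs=[(228.5,192.4),(284.6,192.4),(204,230.8),(310.5,230.8),(205,248),(310,248)]
x,p=fit(d,np.array([.5107,-.0944,.4228]),82.3,obs)
E
```

```text
[ 4.2000e-03 -8.0000e-04 -1.7020e-01  8.0963e+00] res [ 0.1 -0.   0.7  0.1  0.   0.2  0.   0.3 -0.2 -0.3 -0.3 -0.2]
```

{"op": "step_arm", "data": {
  "plan": [0.2,1,0,0,5.5,0.5,3.5,0,0,5.5,0.9,6,-1,0,5.5,1.3,8.5,-2,0,5.5,1.5,10.4,-3.5,0,5.5,1.6,11.2,-4.5,0,5.5,1.6,11.2,-4.8,0,5.5,1.6,11.2,-4.8,0,5.5]
}}

```text
time: 7.32
tool_pos: [0.5269, 0.0142, 0.3754]
ee_rot: [0.0, 0.998, -0.07, -0.0]
contact_force: [0.9, -0.2, -2.7]
grip_width: 0.0598
```

```bash
python3 -c "
from h import *
st();d=snap('wrist','w6.png');e=snap('scene','s6.png')
a=cv2.resize(d['frame'][100:260,170:340],None,fx=2.35,fy=2.35,interpolation=2)
b=cv2.resize(e['frame'][140:260,190:300],None,fx=3.6,fy=3.6,interpolation=2);h=min(a.shape[0],b.shape[0])
cv2.imwrite('pics/w6c.png',cv2.cvtColor(np.hstack([a[:h],b[:h]]),4))"
```

```text
t 7.33 tcp [0.5269 0.0142 0.3754] xang -8.01 z [-0. -0. -1.] F [ 0.88 -0.15 -2.67] M [ 0.   -0.12 -0.02] w 0.0598 q [ 0.4   0.14 -0.55  1.78  0.08  1.24 -0.32]
```

View pics/w6c.png

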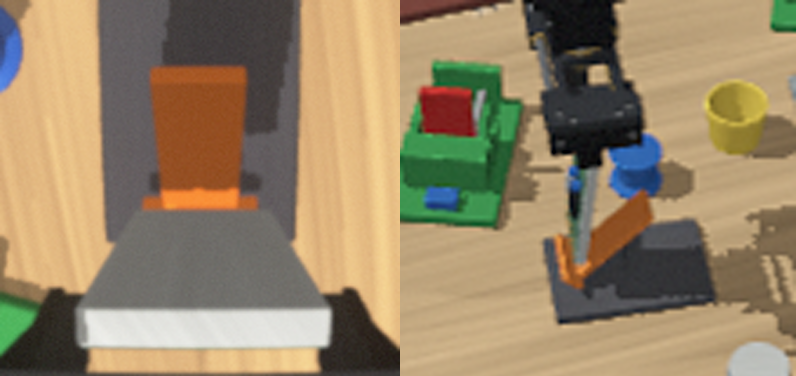

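{"op": "step_arm", "data": {
  "plan": [0,0,-0.7,0,5.5,0,0,-1.4,0,5.5,0,0,-1.8,0,5.5,0,0,-2.1,0,5.5,0,0,-2.1,0,5.5]
}}

```text
time: 8.05
tool_pos: [0.5268, 0.0151, 0.3541]
ee_rot: [0.0, 0.998, -0.069, -0.0]
contact_force: [-0.3, -0.3, -2.3]
grip_width: 0.0597
```

```bash
python3 -c "
from h import *
st();d=snap('wrist','w7.png');e=snap('scene','s7.png')
a=cv2.resize(d['frame'][100:260,170:340],None,fx=2.35,fy=2.35,interpolation=2)
b=cv2.resize(e['frame'][140:260,190:300],None,fx=3.6,fy=3.6,interpolation=2);h=min(a.shape[0],b.shape[0])
cv2.imwrite('pics/w7c.png',cv2.cvtColor(np.hstack([a[:h],b[:h]]),4))"
```

```text
t 8.05 tcp [0.5268 0.0151 0.3541] xang -7.93 z [-0. -0. -1.] F [-0.26 -0.29 -2.27] M [ 0.01 -0.06  0.01] w 0.0597 q [ 0.39  0.16 -0.55  1.81  0.09  1.2  -0.33]
```

View pics/w7c.png

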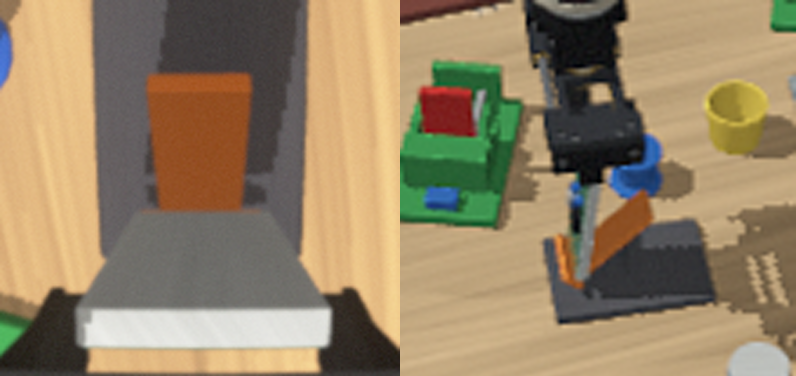

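{"op": "step_arm", "data": {
  "plan": [0,0,-0.2,0,5.5,0,0,-0.3,0,5.5]
}}

```text
time: 8.4
tool_pos: [0.5269, 0.0151, 0.3515]
ee_rot: [0.0, 0.998, -0.069, 0.0]
contact_force: [-0.3, 0.4, -0.1]
grip_width: 0.0599
```

{"op": "step_arm", "data": {
  "plan": [0,0,-0.2,0,5.5,0,0,-0.3,0,5.5]
}}

```text
time: 8.65
tool_pos: [0.5273, 0.0158, 0.3495]
ee_rot: [-0.0, 0.998, -0.069, 0.001]
contact_force: [-0.6, 1.9, 11.2]
grip_width: 0.0599
```

{"op": "step_arm", "data": {
  "plan": [0.1,0.5,0.2,0,5.5,0.2,1.2,0.1,0,5.5,0.3,2,0,0,5.5,0.4,3,-0.3,0,5.5,0.55,4,-0.7,0,5.5,0.7,5.0,-1.3,0,5.5,0.7,5.0,-1.3,0,5.5]
}}

```text
time: 9.52
tool_pos: [0.5337, 0.0662, 0.3347]
ee_rot: [-0.0, 0.998, -0.068, -0.0]
contact_force: [0.9, -0.6, -1.0]
grip_width: 0.0598
```

```bash
python3 -c "
from h import *
st();d=snap('wrist','w8.png');e=snap('scene','s8.png')
a=cv2.resize(d['frame'][100:260,170:340],None,fx=2.35,fy=2.35,interpolation=2)
b=cv2.resize(e['frame'][140:260,190:300],None,fx=3.6,fy=3.6,interpolation=2);h=min(a.shape[0],b.shape[0])
cv2.imwrite('pics/w8c.png',cv2.cvtColor(np.hstack([a[:h],b[:h]]),4))"
```

```text
t 9.53 tcp [0.5337 0.0662 0.3347] xang -7.84 z [-0.001  0.    -1.   ] F [ 0.88 -0.58 -1.02] M [-0.06  0.   -0.01] w 0.0598 q [ 0.32  0.21 -0.59  1.8   0.12  1.17 -0.44]
```

View pics/w8c.png

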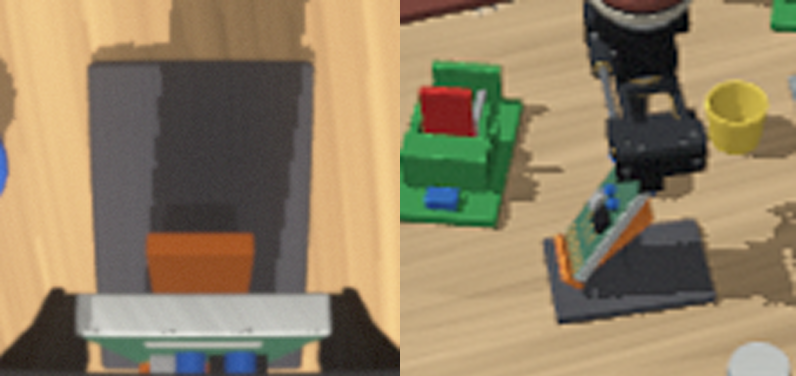

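Tilting is going well: the contact end sits in the foot and the module leans about 30°. I'll continue the arc.

{"op": "step_arm", "data": {
  "plan": [0.1,0.8,-0.6,0,5.5,0.25,1.6,-1.2,0,5.5,0.35,2.3,-1.9,0,5.5,0.42,2.9,-2.5,0,5.5,0.42,2.9,-2.6,0,5.5]
}}

```text
time: 10.25
tool_pos: [0.538, 0.0948, 0.309]
ee_rot: [-0.0, 0.998, -0.069, -0.0]
contact_force: [-0.9, -0.2, 1.2]
grip_width: 0.0599
```

```bash
python3 -c "
from h import *
st();d=snap('wrist','w9.png');e=snap('scene','s9.png')
a=cv2.resize(d['frame'][100:260,170:340],None,fx=2.35,fy=2.35,interpolation=2)
b=cv2.resize(e['frame'][140:260,190:300],None,fx=3.6,fy=3.6,interpolation=2);h=min(a.shape[0],b.shape[0])
cv2.imwrite('pics/w9c.png',cv2.cvtColor(np.hstack([a[:h],b[:h]]),4))"
```

```text
t 10.25 tcp [0.538  0.0948 0.309 ] xang -7.88 z [-0.  0. -1.] F [-0.89 -0.18  1.2 ] M [-0.02  0.03  0.01] w 0.0599 q [ 0.27  0.25 -0.6   1.81  0.16  1.12 -0.52]
```

View pics/w9c.png

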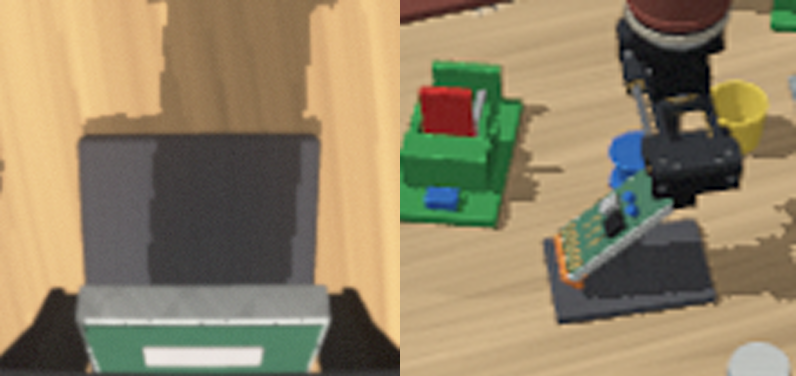

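{"op": "step_arm", "data": {
  "plan": [0,0,0,0,6.4,0,0,0,0,7.5,0,0,0,0,8.5,0,0,0,0,8.7,0,0.3,3,0,8.7,0,0.3,7,0,8.7,0,0.3,7,0,8.7]
}}

```text
time: 11.22
tool_pos: [0.5388, 0.0976, 0.3825]
ee_rot: [-0.0, 0.998, -0.069, 0.003]
contact_force: [-0.3, 0.2, -0.8]
grip_width: 0.0866
```

```bash
python3 -c "
from h import *
st();d=snap('wrist','w10.png');e=snap('scene','s10.png');snap('top','t10.png')
a=cv2.resize(d['frame'][100:330,150:360],None,fx=1.9,fy=1.9,interpolation=2)
b=cv2.resize(e['frame'][140:260,190:300],None,fx=3.6,fy=3.6,interpolation=2);h=min(a.shape[0],b.shape[0])
cv2.imwrite('pics/w10c.png',cv2.cvtColor(np.hstack([a[:h],b[:h]]),4))"
```

```text
t 11.22 tcp [0.5388 0.0976 0.3825] xang -7.93 z [ 0.005  0.001 -1.   ] F [-0.28  0.19 -0.77] M [-0.   -0.08 -0.02] w 0.0866 q [ 0.28  0.19 -0.61  1.72  0.11  1.26 -0.49]
```

View pics/w10c.png

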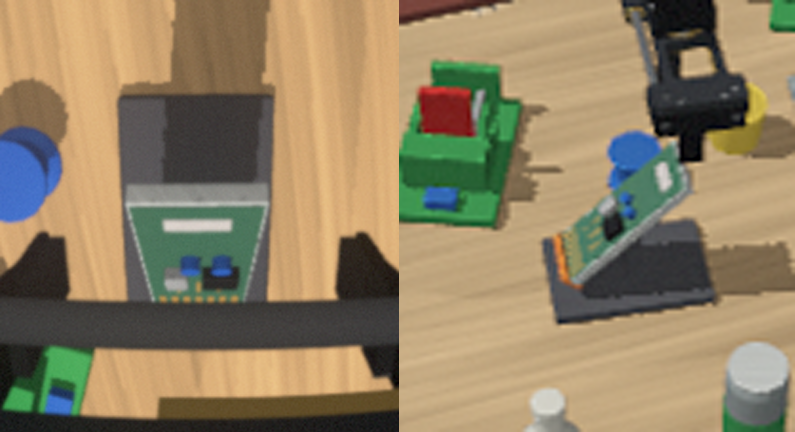

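```bash
python3 - <<'E'
from h import *
d=load('w10.png');cen=np.array([.5316,.0513]);a=np.radians(82);X=np.r_[np.cos(a),np.sin(a),0];Y=np.r_[-X[1],X[0],0];Z=np.r_[0,0,1.]
f=np.r_[cen,.03]-.05*X;U=(X+Z)/2**.5;N=(-X+Z)/2**.5
for n,p in dict(tbl=(.15,.03,0),tbr=(.15,-.03,0),tfl=(.15,.03,.01),tfr=(.15,-.03,.01)).items(): print(n,((wproj(d,f+U*p[0]+Y*p[1]+N*p[2])-[150,100])*1.9).round(0))
s=load('s10.png');print([proj(s,f+U*p[0]+Y*p[1]+N*p[2]).round(1) for p in((.15,.03,.01),(.15,-.03,.01),(0,.03,.01),(0,-.03,.01))])
E
python3 -c "
import cv2;i=cv2.imread('pics/s10.png');cv2.imwrite('pics/s10d.png',cv2.resize(i[170:230,220:290],None,fx=8,fy=8,interpolation=2))"
```

```text
tbl [125. 177.]
tbr [268. 177.]
tfl [124. 198.]
tfr [269. 198.]
[array([266.5, 178.3]), array([270.1, 191.8]), array([235.2, 204.4]), array([237.8, 218. ])]
```

View pics/s10d.png

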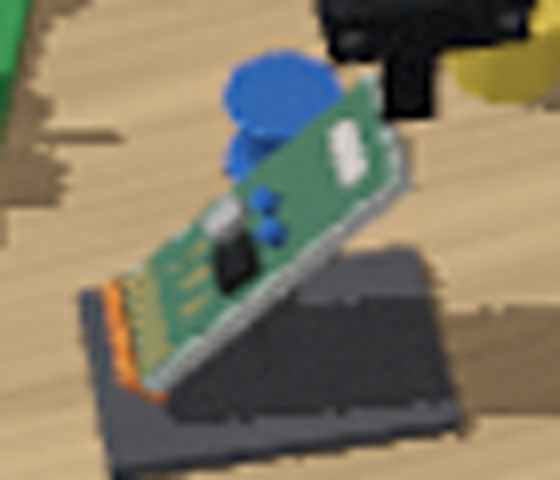

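The propped module's corners match the predicted pose within about 1 px in the scene view, so it sits on the ledge and rib with the gripper clear. Next I regrasp it by its top edge.

{"op": "step_arm", "data": {
  "plan": [0,0,0,0,8.7,0,0,0,0,8.7,0,-0.3,-2,0,8.7,-0.1,-0.85,-4,0,8.7,-0.1,-0.85,-6,0,8.7,-0.1,-0.85,-8,0,8.7,-0.1,-0.85,-9,0,8.7,-0.1,-0.85,-9,0,8.7]
}}

```text
time: 12.38
tool_pos: [0.5369, 0.0886, 0.2888]
ee_rot: [0.0, 0.998, -0.069, -0.001]
contact_force: [0.3, 0.0, 0.4]
grip_width: 0.0869
```

```bash
python3 -c "
from h import *
st();d=snap('wrist','w11.png');e=snap('scene','s11.png')
a=cv2.resize(d['frame'][100:330,150:360],None,fx=1.9,fy=1.9,interpolation=2)
b=cv2.resize(e['frame'][140:260,190:300],None,fx=3.6,fy=3.6,interpolation=2);h=min(a.shape[0],b.shape[0])
cv2.imwrite('pics/w11c.png',cv2.cvtColor(np.hstack([a[:h],b[:h]]),4))"
```

```text
t 12.38 tcp [0.5369 0.0886 0.2888] xang -7.92 z [-0.001  0.    -1.   ] F [0.28 0.04 0.35] M [-0.06 -0.08 -0.02] w 0.0869 q [ 0.27  0.27 -0.59  1.84  0.17  1.09 -0.52]
```

View pics/w11c.png

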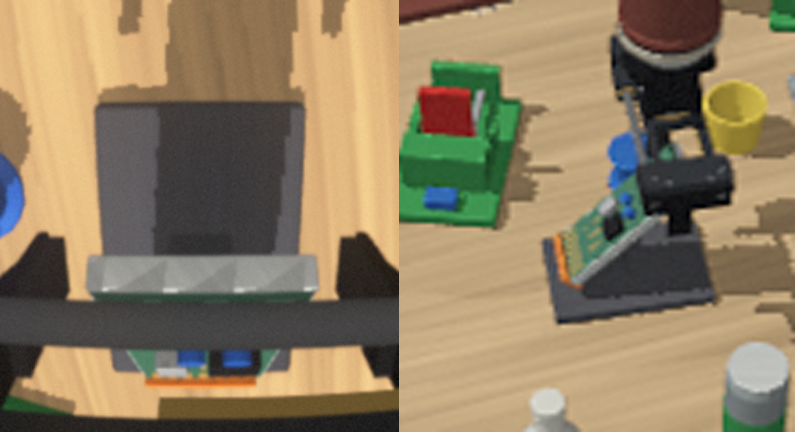

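{"op": "step_arm", "data": {
  "plan": [0,0,0,0,5.5,0,0,0,0,5.5,0,0,0,0,5.5,0,0,0,0,5.5],
  "newtons": 6
}}

```text
time: 12.98
tool_pos: [0.537, 0.0887, 0.2895]
ee_rot: [-0.0, 0.998, -0.069, 0.0]
contact_force: [-0.0, 0.2, 1.4]
grip_width: 0.0599
```

{"op": "step_arm", "data": {
  "plan": [-0.08,-0.6,0.6,0,5.5,-0.17,-1.22,1.17,0,5.5,-0.36,-2.56,2.15,0,5.5,-0.56,-4.0,2.93,0,5.5,-0.78,-5.5,3.5,0,5.5,-0.95,-6.7,3.8,0,5.5,-1.08,-7.7,3.9,0,5.5,-1.08,-7.7,3.9,0,5.5]
}}

```text
time: 13.98
tool_pos: [0.5262, 0.0107, 0.3284]
ee_rot: [0.0, 0.998, -0.07, 0.0]
contact_force: [-0.1, 0.2, -1.0]
grip_width: 0.0605
```

```bash
python3 -c "
from h import *
st();d=snap('wrist','w12.png');e=snap('scene','s12.png')
a=cv2.resize(d['frame'][100:330,150:360],None,fx=1.9,fy=1.9,interpolation=2)
b=cv2.resize(e['frame'][140:260,190:300],None,fx=3.6,fy=3.6,interpolation=2);h=min(a.shape[0],b.shape[0])
cv2.imwrite('pics/w12c.png',cv2.cvtColor(np.hstack([a[:h],b[:h]]),4))"
```

```text
t 13.97 tcp [0.5262 0.0107 0.3284] xang -8.01 z [ 0. -0. -1.] F [-0.05  0.17 -0.97] M [ 0.05 -0.1  -0.03] w 0.0605 q [ 0.4   0.18 -0.56  1.84  0.11  1.15 -0.33]
```

View pics/w12c.png

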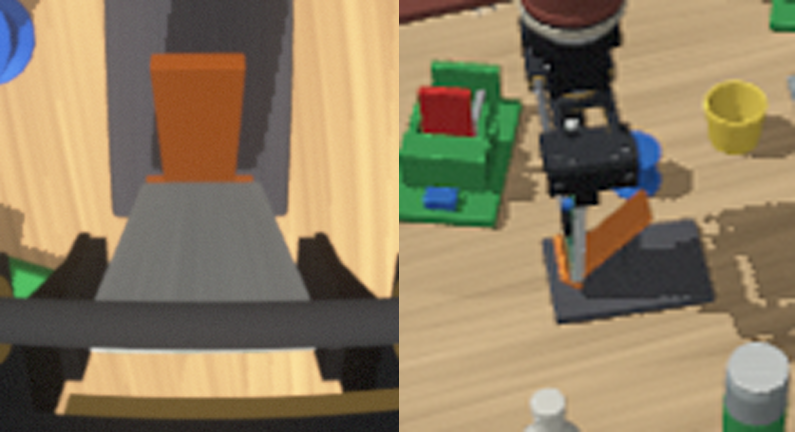

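Run:
```python
import cv2
i=cv2.imread('pics/w12.png');cv2.imwrite('pics/w12d.png',cv2.resize(i[185:300,185:325],None,fx=5,fy=5,interpolation=2))
```

```text
(no output)
```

View pics/w12d.png

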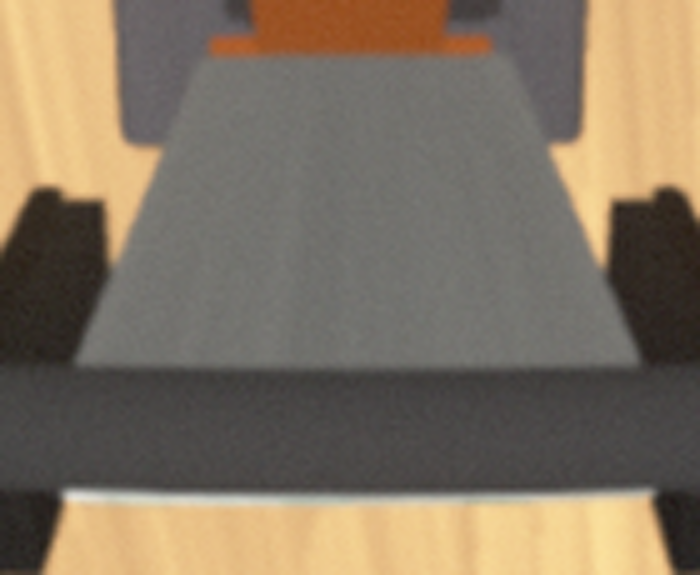

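Run:
```python
from h import *
from scipy.optimize import least_squares
d=load('w12.png');t=np.array([.5262,.0107,.3284]);a=np.radians(82);D=np.r_[np.cos(a),np.sin(a),0];Y=np.r_[-D[1],D[0],0];Z=np.r_[0,0,1.]
def f(p,full=0):
    dx,dz,lean=p;l=np.radians(lean);U=D*np.sin(l)+Z*np.cos(l);N=D*np.cos(l)-Z*np.sin(l);T=t+D*dx+Z*dz
    b=[wproj(d,T-U*.15+N*.005+Y*y) for y in(.03,-.03)];tf=[wproj(d,T-N*.005+Y*y) for y in(.03,-.03)]
    return [b[0][1]-196,b[1][0]-b[0][0]-61.6,tf[0][1]-285.6,tf[1][0]-tf[0][0]-118.5]
r=least_squares(f,[0,-.145,0],x_scale=[.01,.01,5]);print(r.x,r.fun)
l=np.radians(r.x[2]);bot=r.x[0]-.15*np.sin(l),r.x[1]-.15*np.cos(l);print('bottom centre d,z rel tcp',bot,'abs z',t[2]+bot[1])
```

```text
[-0.00443743 -0.14374551  3.37747007] [ 0.01482123  0.22862269 -0.01282878 -0.05516894]
bottom centre d,z rel tcp (np.float64(-0.013274510198724882), np.float64(-0.29348497353679254)) abs z 0.03491502646320749
```

{"op": "step_arm", "data": {
  "plan": [-0.06,-0.4,0.05,0,5.5,-0.12,-0.85,0.05,0,5.5,-0.12,-0.85,0.05,0,5.5]
}}

```text
time: 14.45
tool_pos: [0.5249, 0.0027, 0.3286]
ee_rot: [0.0, 0.998, -0.069, -0.0]
contact_force: [-0.8, -0.0, -2.2]
grip_width: 0.0601
```

{"op": "step_arm", "data": {
  "plan": [0,0,0,0,5.0,0,0,0,0,5.0,0,0,0,0,5.0,0,0,1,0,5.0,0,0,3,0,5,0,0,5,0,5,0,0,7,0,5,0,0,7,0,5],
  "newtons": 55
}}

```text
time: 15.45
tool_pos: [0.5255, 0.0034, 0.4008]
ee_rot: [0.0, 0.998, -0.069, 0.002]
contact_force: [0.1, 0.4, -2.7]
grip_width: 0.0595
```

Run:
```python
from h import *
st();d=snap('wrist','w13.png');e=snap('scene','s13.png')
cv2.imwrite('pics/w13d.png',cv2.cvtColor(cv2.resize(d['frame'][175:300,185:325],None,fx=4.8,fy=4.8,interpolation=2),4))
cv2.imwrite('pics/s13c.png',cv2.cvtColor(cv2.resize(e['frame'][110:270,180:380],None,fx=3.6,fy=3.6,interpolation=2),4))
```

```text
t 15.45 tcp [0.5255 0.0034 0.4008] xang -7.93 z [ 0.003 -0.    -1.   ] F [ 0.07  0.45 -2.73] M [-0.01 -0.12 -0.04] w 0.0595 q [ 0.42  0.12 -0.55  1.75  0.07  1.29 -0.28]
```

View pics/w13d.png

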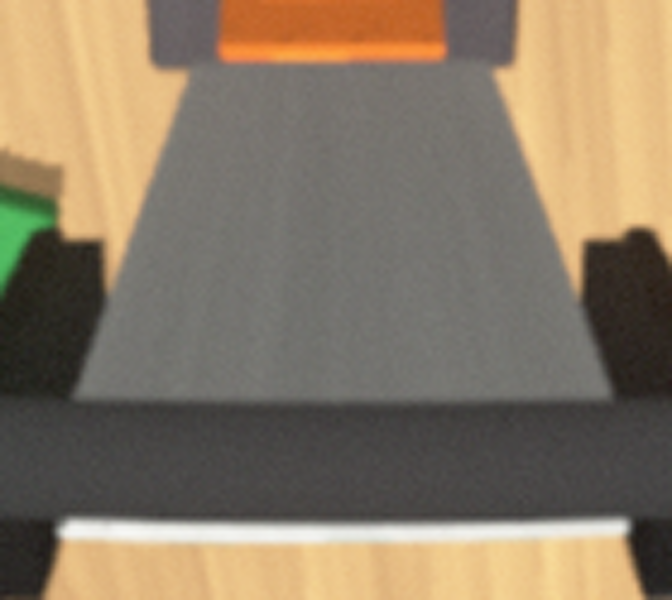

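View pics/s13c.png

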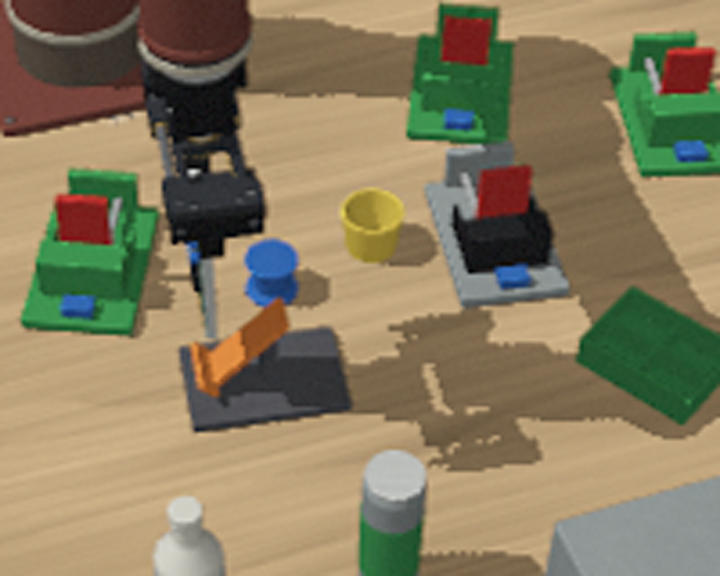

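{"op": "step_arm", "data": {
  "plan": [0,1,1,5,5,0,3,2,11,5,0,6,3,17,5,0,9,4,23,5,0,12,4,29,5,0,14.5,4,35,5,0,16.5,4,40,5,0,17,4,42,5]
}}

```text
time: 16.55
tool_pos: [0.5246, 0.1743, 0.4379]
ee_rot: [-0.0, 0.956, 0.295, -0.001]
contact_force: [0.0, -0.1, -1.6]
grip_width: 0.0598
```

Run:
```python
from h import *
from scipy.optimize import least_squares
d=load('w13.png');t=np.array([.5255,.0034,.4008]);a=np.radians(82);D=np.r_[np.cos(a),np.sin(a),0];Y=np.r_[-D[1],D[0],0];Z=np.r_[0,0,1.]
def f(p,full=0):
    dx,dz,lean=p;l=np.radians(lean);U=D*np.sin(l)+Z*np.cos(l);N=D*np.cos(l)-Z*np.sin(l);T=t+D*dx+Z*dz
    b=[wproj(d,T-U*.15+N*.005+Y*y) for y in(.03,-.03)];tf=[wproj(d,T-N*.005+Y*y) for y in(.03,-.03)]
    return [b[0][1]-188.5,b[1][0]-b[0][0]-62.9,tf[0][1]-287,tf[1][0]-tf[0][0]-119]
r=least_squares(f,[0,-.145,0],x_scale=[.01,.01,5]);print(r.x,r.fun)
l=np.radians(r.x[2]);bot=r.x[0]-.15*np.sin(l),r.x[1]-.15*np.cos(l);print('bottom centre d,z rel tcp',bot,'abs z',t[2]+bot[1])
st();snap('wrist','w14.png')
```

```text
[-0.00455355 -0.14241617  0.23728385] [-0.02319844 -0.31306606  0.01993337  0.07409762]
bottom centre d,z rel tcp (np.float64(-0.005174757222233744), np.float64(-0.2924148859960942)) abs z 0.10838511400390577
t 16.55 tcp [0.5246 0.1743 0.4379] xang 34.26 z [-0.002  0.    -1.   ] F [ 0.   -0.09 -1.61] M [-0.01 -0.15 -0.01] w 0.0598 q [ 0.25  0.19 -0.73  1.62  0.13  1.38  0.1 ]
```

View pics/w14.png

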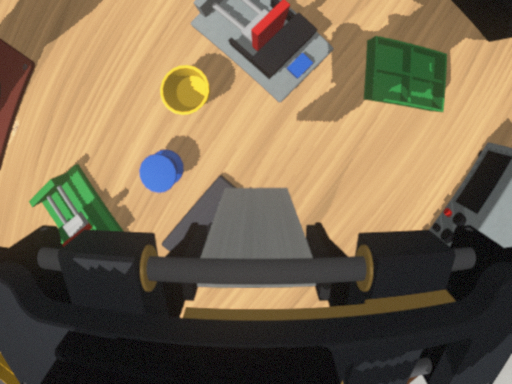

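{"op": "step_arm", "data": {
  "plan": [-0.1,1,0,5,5,-0.4,3,0,12,5,-0.7,5.5,0,19,5,-1,8,0,26,5,-1.3,10.5,0,33,5,-1.6,12.8,0,40,5,-1.8,14,0,46,5,-1.8,14,0,46,5]
}}

```text
time: 17.6
tool_pos: [0.5071, 0.313, 0.4382]
ee_rot: [-0.0, 0.766, 0.643, -0.0]
contact_force: [-0.1, -1.0, -2.4]
grip_width: 0.0592
```

Run:
```python
from h import *
st();d=snap('wrist','w15.png');snap('top','t15.png');snap('scene','s15.png')
cv2.imwrite('pics/w15c.png',cv2.cvtColor(cv2.resize(d['frame'][0:300,130:400],None,fx=2.6,fy=2,interpolation=2),4))
```

```text
t 17.6 tcp [0.5071 0.313  0.4382] xang 80.0 z [-0.001 -0.    -1.   ] F [-0.07 -0.99 -2.36] M [ 0.05 -0.12 -0.04] w 0.0592 q [ 0.09  0.33 -0.89  1.52  0.26  1.42  0.58]
```

View pics/w15.png

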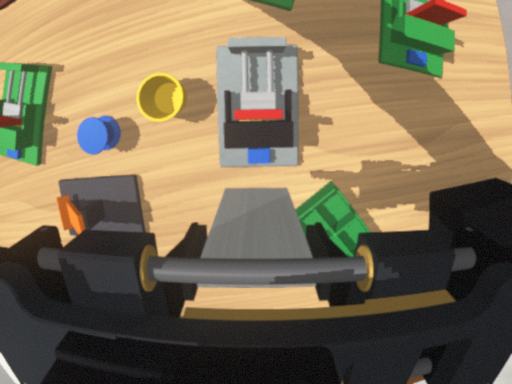

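View pics/s15.png

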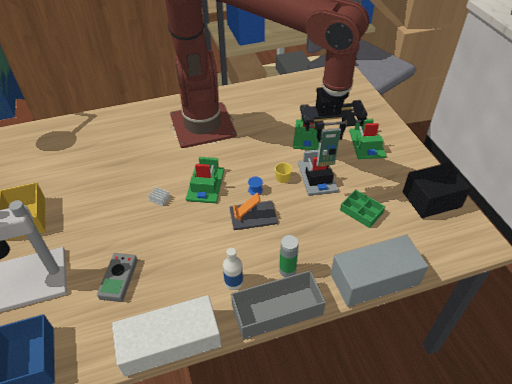

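The wrist view shows the clamp square ahead: base at cols 219–298, block at ~(259,133), gate at row ~115. I'll zoom in for precise numbers.

Run:
```python
from h import *
d=load('w15.png')
cv2.imwrite('pics/w15c.png',cv2.cvtColor(cv2.resize(d['frame'][30:200,205:310],None,fx=6,fy=3.5,interpolation=2),4))
o=np.array([.448,.324]);a=np.radians(-9.7);X=np.array([np.cos(a),np.sin(a)]);Y=np.array([-X[1],X[0]])
for n,p in dict(b1=(.065,.055,.014),b2=(.065,-.055,.014),b3=(-.105,.055,.014),b4=(-.105,-.055,.014),f1=(.032,.042,.06),f2=(.032,-.042,.06),r1=(0,.042,.06),r2=(0,-.042,.06),g1=(-.005,.025,.11),g2=(-.005,-.025,.11),p1=(-.104,.0,.06)).items():
    q=wproj(d,np.r_[o+p[0]*X+p[1]*Y,p[2]]); print(n,q.round(1),'crop',((q-[205,30])*[6,3.5]).round(0))
```

```text
b1 [296.8 166.8] crop [551. 479.]
b2 [218.1 167.1] crop [ 78. 480.]
b3 [297.7  44.6] crop [556.  51.]
b4 [216.   44.9] crop [66. 52.]
f1 [291.9 147.8] crop [521. 412.]
f2 [223.1 148.1] crop [108. 413.]
r1 [292.3 121.7] crop [524. 321.]
r2 [222.5 121.9] crop [105. 322.]
g1 [281.7 119. ] crop [460. 311.]
g2 [233.3 119.2] crop [170. 312.]
p1 [257.   36.8] crop [312.  24.]
```

View pics/w15c.png

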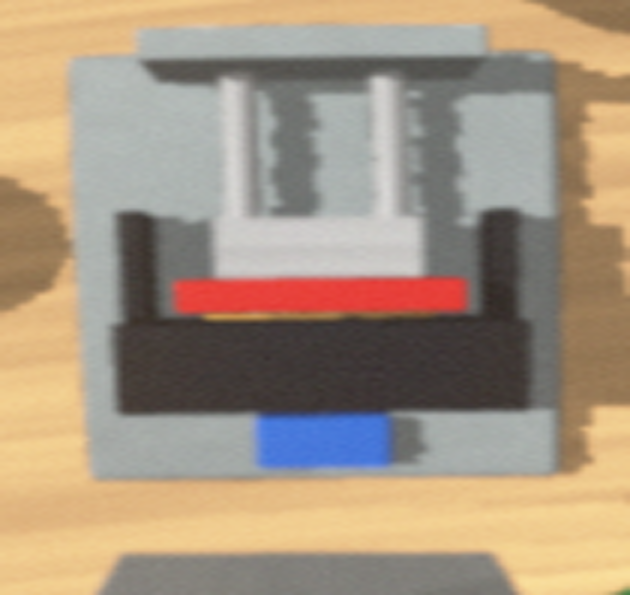

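{"op": "step_arm", "data": {
  "plan": [-0.5,0.1,0,0.2,5,-1.7,0.4,-0.5,0.4,5,-3,0.7,-1.5,0.8,5,-4.2,0.95,-3,0.8,5,-5,1.1,-4.5,0.8,5,-5,1.1,-6,0.8,5,-5,1.1,-7.4,0.8,5,-5,1.1,-7.4,0.8,5]
}}

```text
time: 18.75
tool_pos: [0.4573, 0.3236, 0.3635]
ee_rot: [-0.0, 0.761, 0.648, -0.001]
contact_force: [-0.2, -1.3, -1.9]
grip_width: 0.0592
```

```bash
cat > look.py <<'E'
import sys
from h import *
n=sys.argv[1];st();d=snap('wrist','w%s.png'%n);e=snap('scene','s%s.png'%n)
a=cv2.resize(d['frame'][60:300,180:335],None,fx=2.4,fy=2,interpolation=2)
b=cv2.resize(e['frame'][100:200,280:370],None,fx=4.8,fy=4.8,interpolation=2)
cv2.imwrite('pics/w%sc.png'%n,cv2.cvtColor(np.hstack([a,b]),4))
E
python3 look.py 16
```

```text
t 18.75 tcp [0.4573 0.3236 0.3635] xang 80.84 z [-0.002 -0.001 -1.   ] F [-0.18 -1.35 -1.87] M [ 0.1  -0.15 -0.04] w 0.0592 q [ 0.08  0.3  -0.91  1.71  0.25  1.26  0.52]
```

View pics/w16c.png

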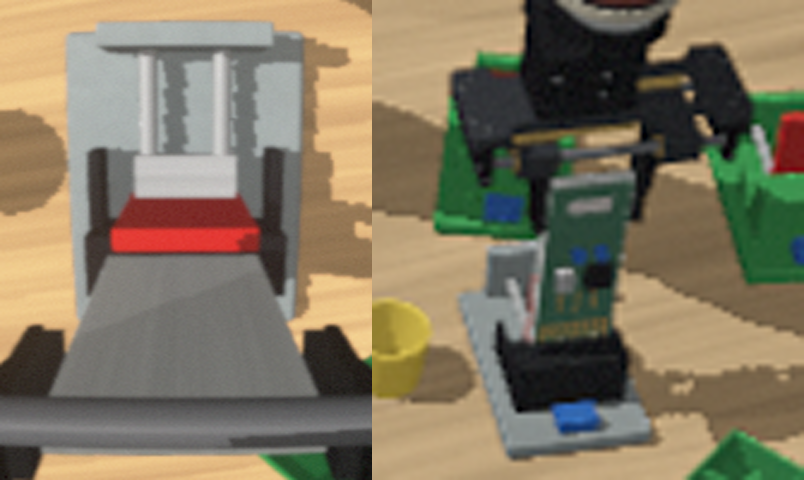

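{"op": "step_arm", "data": {
  "plan": [-0.4,0.06,0,0,5,-0.9,0.14,0,0,5,-1.3,0.2,0,0,5,-1.7,0.27,0,0,5,-2.1,0.34,0,0,5,-2.55,0.42,0,0,5,-2.55,0.42,0,0,5]
}}

```text
time: 19.73
tool_pos: [0.4315, 0.3284, 0.3651]
ee_rot: [0.0, 0.761, 0.649, 0.0]
contact_force: [3.5, -0.0, -0.3]
grip_width: 0.0597
```

```bash
python3 look.py 17
```

```text
t 19.73 tcp [0.4315 0.3284 0.3651] xang 80.87 z [ 0.001 -0.    -1.   ] F [ 3.48 -0.04 -0.34] M [-0.03 -1.28 -0.08] w 0.0597 q [ 0.08  0.26 -0.93  1.75  0.22  1.25  0.51]
```

View pics/w17c.png

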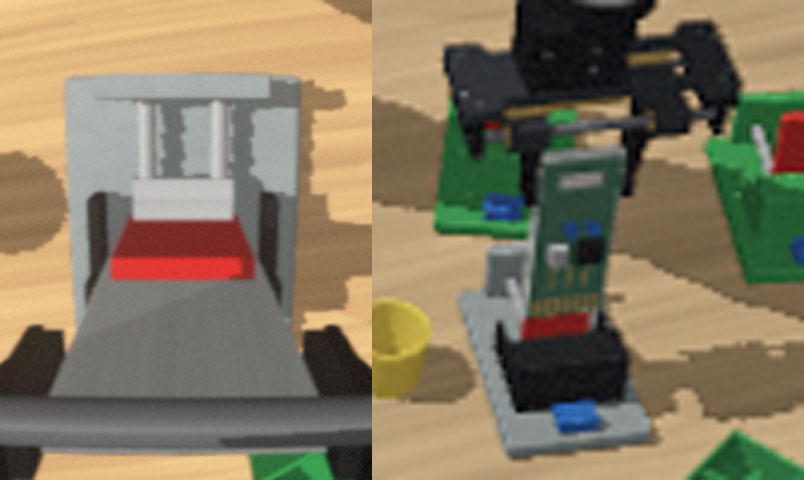

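{"op": "step_arm", "data": {
  "plan": [0,0,-0.6,0,5,0,0,-1.2,0,5,0,0,-1.8,0,5,0,0,-2.4,0,5,0,0,-3,0,5,0,0,-3,0,5]
}}

```text
time: 20.58
tool_pos: [0.4313, 0.3282, 0.334]
ee_rot: [-0.0, 0.761, 0.649, -0.001]
contact_force: [4.0, -0.2, -4.6]
grip_width: 0.0596
```

```bash
python3 look.py 18
```

```text
t 20.57 tcp [0.4313 0.3282 0.334 ] xang 80.88 z [-0.001 -0.001 -1.   ] F [ 4.02 -0.18 -4.55] M [ 0.08 -1.23 -0.09] w 0.0596 q [ 0.07  0.29 -0.92  1.78  0.24  1.19  0.48]
```

View pics/w18c.png

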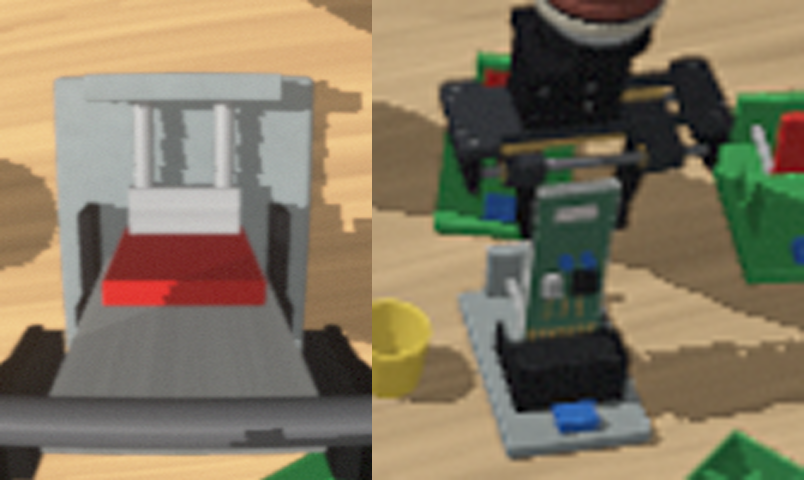

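{"op": "step_arm", "data": {
  "plan": [0,0,-0.6,0,5,0,0,-1.2,0,5,0,0,-1.8,0,5,0,0,-2.3,0,5,0,0,-2.5,0,5]
}}

```text
time: 21.3
tool_pos: [0.4315, 0.3283, 0.3094]
ee_rot: [-0.0, 0.761, 0.649, -0.0]
contact_force: [3.1, -0.5, 0.3]
grip_width: 0.0598
```

{"op": "step_arm", "data": {
  "plan": [0,0,-0.1,0,5,0,0,-0.2,0,5]
}}

```text
time: 21.55
tool_pos: [0.4316, 0.3283, 0.3079]
ee_rot: [0.0, 0.761, 0.649, 0.0]
contact_force: [2.7, -0.7, 0.5]
grip_width: 0.0597
```

{"op": "step_arm", "data": {
  "plan": [0,0,-0.1,0,5,0,0,-0.2,0,5]
}}

```text
time: 21.8
tool_pos: [0.4317, 0.3285, 0.3069]
ee_rot: [0.0, 0.761, 0.649, 0.0]
contact_force: [0.7, -5.1, 17.6]
grip_width: 0.0594
```

```bash
python3 look.py 19
```

```text
t 21.8 tcp [0.4317 0.3285 0.3069] xang 80.86 z [ 0.001 -0.    -1.   ] F [ 0.74 -5.08 17.56] M [-1.29 -0.26 -0.05] w 0.0594 q [ 0.05  0.32 -0.91  1.81  0.28  1.14  0.46]
```

View pics/w19c.png

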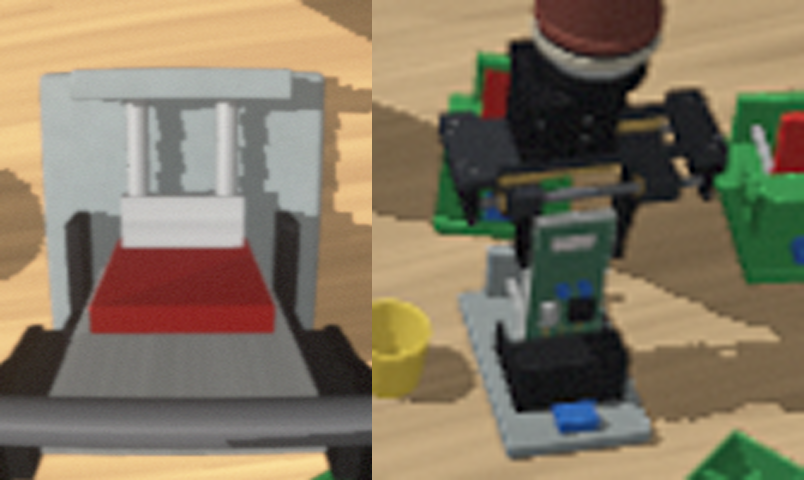

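{"op": "step_arm", "data": {
  "plan": [0,0,0.25,0,5,0.3,-0.05,0.25,0,5,0.6,-0.1,0.25,0,5,0.6,-0.1,0.25,0,5]
}}

```text
time: 22.4
tool_pos: [0.4378, 0.3272, 0.3082]
ee_rot: [-0.0, 0.761, 0.648, -0.0]
contact_force: [2.7, -1.0, -1.2]
grip_width: 0.0595
```

```bash
python3 look.py 20
```

```text
t 22.4 tcp [0.4378 0.3272 0.3082] xang 80.84 z [-0.  0. -1.] F [ 2.73 -1.04 -1.21] M [-0.23 -0.97 -0.02] w 0.0595 q [ 0.05  0.32 -0.91  1.8   0.28  1.15  0.47]
```

View pics/w20c.png

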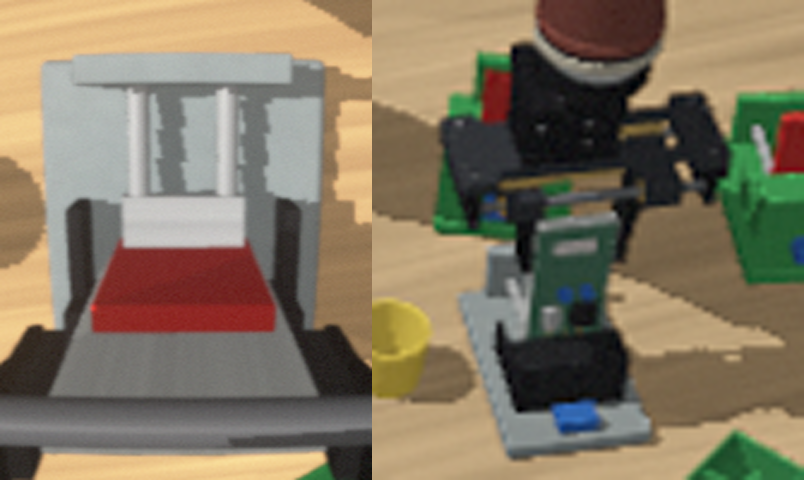

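{"op": "step_arm", "data": {
  "plan": [0.1,0,-0.1,0,5,0.1,0,-0.1,0,6.3,0.1,0,-0.1,0,7.2,0.1,0,-0.1,0,8.2,0.1,0,-0.1,0,8.7,0.1,0,0.5,0,8.7,0.1,0,2,0,8.7],
  "newtons": 10
}}

```text
time: 23.38
tool_pos: [0.4384, 0.3272, 0.3287]
ee_rot: [-0.0, 0.761, 0.649, -0.001]
contact_force: [0.2, -0.9, 0.3]
grip_width: 0.087
```

```bash
python3 look.py 21
```

```text
t 23.38 tcp [0.4384 0.3272 0.3287] xang 80.87 z [-0.001 -0.    -1.   ] F [ 0.2  -0.91  0.31] M [ 0.08 -0.14  0.  ] w 0.087 q [ 0.06  0.3  -0.92  1.78  0.26  1.19  0.48]
```

View pics/w21c.png

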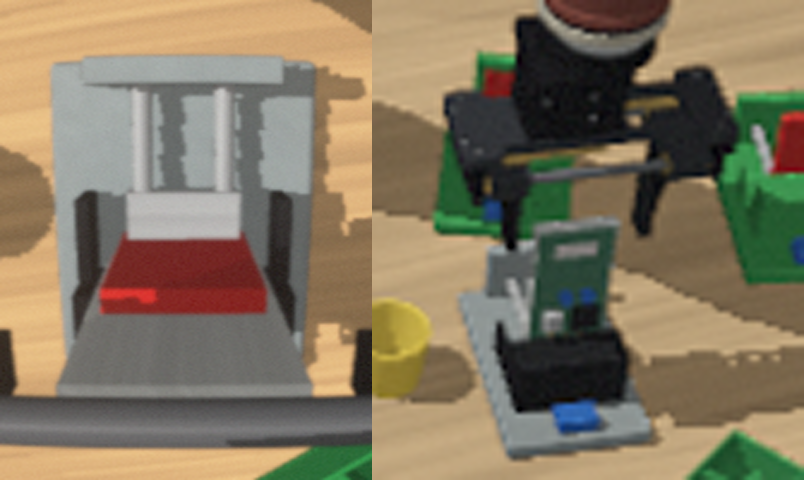

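Released cleanly. I'll retreat upwards and then check.

{"op": "step_arm", "data": {
  "plan": [0,0,2,0,8.7,0,0,5,0,8.7,0.5,0,8,0,8.7,2,-1,11,0,8.7,4,-2,13,0,8.7,6,-2,13,0,8.7,8,-2,13,0,8.7,8,-2,13,0,8.7]
}}

```text
time: 24.48
tool_pos: [0.5195, 0.3068, 0.4588]
ee_rot: [-0.0, 0.762, 0.648, 0.0]
contact_force: [-0.2, -0.2, -0.0]
grip_width: 0.0871
```

```bash
python3 look.py 22
python3 - <<'E'
from h import *
snap('top','t22.png');d=load('w22.png');s=load('s22.png')
cv2.imwrite('pics/w22d.png',cv2.cvtColor(cv2.resize(d['frame'][30:230,190:330],None,fx=3,fy=3,interpolation=2),4))
cv2.imwrite('pics/s22d.png',cv2.cvtColor(cv2.resize(s['frame'][125:200,285:350],None,fx=8,fy=8,interpolation=2),4))
o=np.array([.4482,.3255]);a=np.radians(-9.2);X=np.array([np.cos(a),np.sin(a)]);Y=np.array([-X[1],X[0]])
for x,y,z in((0,.03,.164),(0,-.03,.164),(-.01,.03,.164),(-.01,-.03,.164),(-.01,.025,.11),(-.01,-.025,.11)):
    p=np.r_[o+x*X+y*Y,z]; print((x,y,z),((wproj(d,p)-[190,30])*3).round(),((proj(s,p)-[285,125])*8).round())
E
```

```text
t 24.48 tcp [0.5195 0.3068 0.4588] xang 80.78 z [-0.     0.001 -1.   ] F [-0.23 -0.17 -0.01] M [ 0.09 -0.12 -0.05] w 0.0871 q [ 0.09  0.33 -0.89  1.47  0.26  1.46  0.61]
(0, 0.03, 0.164) [321. 245.] [372. 169.]
(0, -0.03, 0.164) [125. 244.] [234. 184.]
(-0.01, 0.03, 0.164) [321. 213.] [366. 154.]
(-0.01, -0.03, 0.164) [125. 212.] [228. 169.]
(-0.01, 0.025, 0.11) [288. 216.] [341. 248.]
(-0.01, -0.025, 0.11) [151. 215.] [229. 261.]
```

View pics/w22d.png

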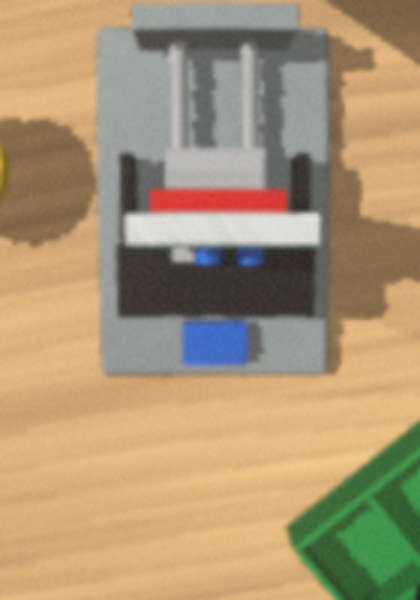

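View pics/s22d.png

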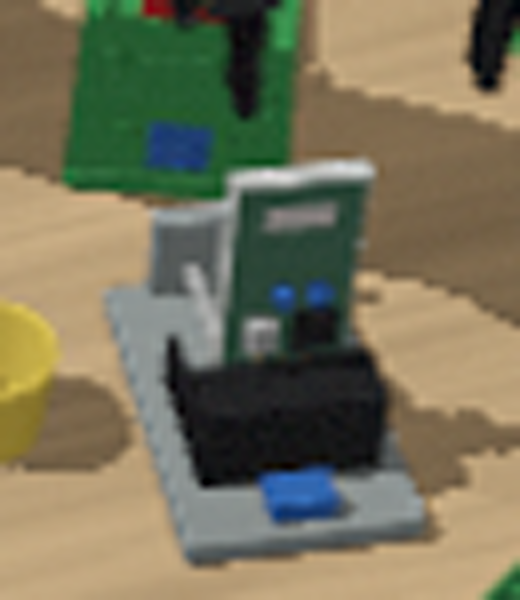

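View pics/s22.png

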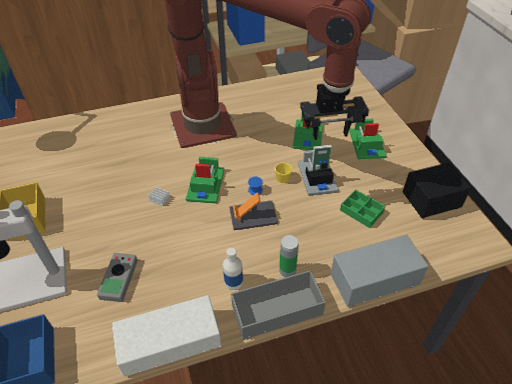

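All the checks match the home pose: the top end face is within about 1 px in both views, upright and flush against the block, with the gate on its back. The bystanders are where they started. Handing in.

```bash
python3 -c "
from station import manip
print(manip.sign_off())"
```

```text
the job is handed in; nothing more can be done
None
```

The job is done and handed in at about 24.5 s of the 72 s allowed.

- **Propping:** I lifted the module by its top end and let it swing upright. I set the contact end into the rest's foot, tilted it onto the rib with components up, and let go. Its measured corners matched the expected propped pose within about 1.5 px.
- **Clamping:** I took it again by its top edge and stood it upright on the ledge. I pushed the gate back with it (about 3.5 N, roughly 11 mm by the spring figures) and lowered it until it touched the base. The wrist force peaked at about 18 N there. I then eased it towards the block and released it.
- **Last checks:** With the arm clear, the module stands upright with its component side against the block and the gate on its back. In the wrist view its top face is within 1 px of the home pose. In the scene view the top corners differ by about 0.5 px. The bystanders look unmoved by eye against the first picture, though I did not measure them.

There is no direct reading of the gate opening, so I judged it from the pictures and forces. No check failed. The clamp's sideways position from the top camera was about 1.5 mm off from the wrist camera's, and I used the wrist value.

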